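# Start the chip extractor from its handset

## Robot

A 6-joint arm with a two-finger parallel gripper is mounted at the origin on the work surface. World frame = base frame: x ahead of the robot, y to its left, z up, the work surface at z = 0. Lengths are in m, angles in rad, forces in N, time in s.
With the tool pointing down it reaches from about 0.375 to 0.9 m from the base axis. Payload 3.1 kg.
Tool frame: the origin (TCP) lies where the fingers leave the gripper's body, on its centre line; the fingertips stand manip.tip_reach ahead of it and the grasp point (between the pads) lies 54 mm ahead of it (manip.tip_reach is the distance from the TCP to the fingertips, in m); z points along the fingers, y is the direction in which the jaws open and shut (so a half turn about z gives the same grasp; the last joint's range is limited). The gripper opens to 85 mm and grips with 20 to 120 N. Pads are 22 mm wide; open, the fingers measure 114 mm over their backs; the gripper's body (76 mm by 85 mm) begins 54 mm behind the grasp point. The pads swing forward as they close: fully open they stand 13 mm farther back than shut.
Start: joints at [-1.446, 0.527, 1.433, -0, 1.181, -0.178], TCP at [0.186, -0.597, 0.304] pointing down, gripper open.
Joint ranges: [-3.08, 3.08], [-0.75, 2.2], [0.22, 2.44], [-1.43, 4.57], [0, 2.65], [-2.85, 2.85]. Speed limits (rad/s): [2.79, 2.79, 3.14, 3.14, 3.14, 3.14].

## Interface

Orientations are given as a unit quaternion [x, y, z, w].
In Python, from station import manip, cams, order gives the robot as it stands. The module is installed in compiled form; this text tells all that it offers.
- The arm moves only by the tool drive_tool, never from a script. Its arguments are lists of equal length, an entry for each row: "linear": the shift along the tool's x, y, z in mm, a list of three; "rot": the turn, a rotation vector about the tool's x, y, z in degrees, a list of three; "hand": the finger opening in mm, from 0 to 85.4. A call has 1 to 20 rows; each row shifts and turns the pose as measured when the row begins, along the tool's axes as they then stand; what a row does not reach is not made up. A row lasts 1/12 s, in which the tool goes at most 41.7 mm and 7.16 degrees, less where a joint would pass 70% of its speed; a pose out of reach is approached as far as the arm can. A call with a gripper value outside its range is refused whole. The fingers move at their own pace and stop on an object; "force" is the grip in N (left out, the last holds). Time passes only in rows, so rows that do not move let the fingers close. It gives the time, the measured TCP pose, the force and the opening at its end, in the units of the state.
- manip.sense(): the state, without advancing time (a new reading comes with each control period).
- cams.snapshot(name): name is "scene" or "side" or "wrist"; returns the picture (400x640x3 uint8, red, green, blue); there is no depth.
- cams.camera_model(name): a dict with "vfov" (degrees; the focal length in pixels is half the picture's height over the tangent of half this angle, whatever the lens; pixels are square), "cx", "cy" (the principal point, pixels), "k1" (the pictures are not rectified: a ray, as slopes to the right and down, at radius r is drawn at 1 + k1 r^2 times it, then the intrinsics apply), "rvec" (rotation vector, rad) and "tvec" (3), from world to camera coordinates, as OpenCV has them. Camera axes: x right, y down, z forward; pixel columns grow to the right and rows downward; lengths in m; the calibration is good to about 2 mm. A picture is of the moment at which its call begins: read the wrist's pose just before it. camera_model takes no time and is no camera call; for the wrist camera it gives the pose at the moment of the call.
- order.sign_off(): hands the job in, once; it reports no verdict.
Trained networks look in the newest picture that a camera, given by its name, has taken for a name from the list of things; names that differ only in an ending like _2 or _b are one class to them, and where a whole thing is asked for, a point or a joint stands for the part that bears it (a point fixed in the world has none). Each returns a list of dicts, best first, with "score" (0 to 1); they miss things now and then, are a little off and sometimes report something else, mostly with a low value. They report only what shows in the picture. A call takes as long as a camera call.
- cams.regions_of(label, camera): "pixels" (400x640 bool, what is visible of it) and "rect" ([left, top, right, bottom] in pixels, round what is visible of it).
- cams.spot_point(label, camera): "at" ([column, row] in pixels: a listed point, or the origin of a listed thing).
The state is a dict: "t": time; "q": joint angles; "qd": joint speeds; "tau": joint torques, N m; "tcp_pos": TCP position; "tool_rot": TCP orientation; "force": force on the tool from outside, world axes, zero at the start; "ft_torque": the same for the moment, N m; "finger_gap": opening from 0.0 (shut) to 1.0 (fully open).
Only numpy, scipy, OpenCV 4.12 (cv2) and the standard library are available. Lean on these libraries where they do the work, as an engineer would, in place of code of your own. Each camera call takes 0.05 s, during which the arm holds its last target. There are 200 camera calls.

## Task

Start the carving bench's chip extractor: first press down the raised half of the big rocker on the power pack until the switch has gone fully over, then press the long bar key on the handset fully down so that it stays down, then press the large round key fully down and let it spring back. Only press: do not pick up or push around either box, do not press the small round key, and leave the jar, gouge and mallet alone.

Things in the scene. Friction and masses are not known exactly. Their poses are not given: they have to be found in the camera images.
- pack: battery power pack: a loose grey box 150 (x) x 110 (y) x 70 mm high, about 0.8 kg, with a big black two-sided paddle rocker in the middle of its top. Origin: centre of its underside, on the bench; z up; the half of the rocker to be pressed lies on its +x side
- rocker_press (a point): the spot to press: on top of the rocker half that stands up at the start, mid-width, 17 mm out from the crease. Each half is 29 mm long (pack's x) and 36 mm wide (pack's y). As it goes down this spot sinks about 7 mm, ending 80 mm above the bench (10 mm above the case) at the pack's x = +17 mm, y = 0, with that half level. Its axes turn with the rocker (at 0 they are the pack's)
- rocker (a joint): rocker angle, rad: about 0 = off (+x half stands up), 0.4 = on (+x half fully down and level, the other half up). The halves form a shallow V: while one is level the other stands up 23 degrees. Takes about 3 N at the press spot; it stays where it is left
- handset: wireless handset of the chip extractor: a loose black box 210 (x) x 64 (y) x 34 mm high, about 0.45 kg, with three grey keys in a row along its top. Origin: centre of its underside, on the bench; z up; along its x: bar key at -64 mm, small round key at 0, large round key at +64 mm, all at y = 0
- bar_key_top (a point): middle of the top of the bar key, a rectangular key 20 (handset x) x 48 mm (handset y); unpressed its top is 44 mm above the bench
- bar_key (a joint): how far the bar key is pressed, m: 0 up to 0.006 = fully down. Moves at about 3 N and stays where it is left
- large_key_top (a point): middle of the top of the large round key, 34 mm across; unpressed its top is 44 mm above the bench
- large_key (a joint): how far the large round key is pressed, m: 0 to 0.006 = fully down, which takes about 5 N; it springs back up when let go
- small_key_top (a point): middle of the top of the small round key (stop), 16 mm across, in the middle of the handset; its top is 40 mm above the bench
- small_key (a joint): how far the small round key is pressed, m: 0 to 0.006; springs back; to be left alone
- wax_jar_mid (a point): bystander: loose amber glass jar with a metal cap, 54 mm across, 55 mm high, upright; the point is at its middle
- gouge_mid (a point): bystander: loose carving gouge lying on the bench, 220 mm long along its x, wooden handle 25 mm thick towards -x; the point is near its middle, 10 mm above the bench
- mallet_mid (a point): bystander: loose round carver's mallet lying on the bench at the far side, 260 mm long along its x, its head 82 mm across; the point is at the middle of the head, the handle runs 200 mm towards -x from there

How it is judged:
By the outcome, as a careful person would: the job done as asked, in the order asked, and still so for the second after the job is handed in, with the robot touching nothing.
It also fails if it takes over 48 s, if anything falls off the work surface, if the arm or the gripper's body presses on something with over 40 N, if the wrist force passes 120 N, or if a joint passes its speed limit or range.

## Working session

There is one attempt and no reset: what is moved stays moved. The work goes in short steps, Python scripts to look and compute and a tool call to move; the robot and the scene stay as the last step left them, time stands still between calls to the robot, and variables do not carry over. Pictures are saved under pics/ and viewed, about 8 in all and at most 12, crops included, and the job is handed in when it is done.

Besides the shell and the picture viewer there is one more tool, called after "Emit:" as name(argument=value, ...) on one line, values as JSON. drive_tool: Moves the arm, as the interface text tells. Its arguments: {"type":"object","properties":{"linear":{"type":"array","items":{"type":"array","items":{"type":"number"}}},"rot":{"type":"array","items":{"type":"array","items":{"type":"number"}}},"hand":{"type":"array","items":{"type":"number"}},"force":{"type":"number"}},"required":["linear","rot","hand"]}

```bash
mkdir -p pics; cat > h.py <<'E'
import numpy as np,cv2
from station import manip,cams,order
def ray(cam,px):
    m=cams.camera_model(cam);f=200/np.tan(np.radians(m["vfov"])/2)
    d=np.array([(px[0]-m["cx"])/f,(px[1]-m["cy"])/f]);u=d.copy()
    for _ in range(30): u=d/(1+m["k1"]*(u@u))
    R=cv2.Rodrigues(np.array(m["rvec"],float))[0];t=np.array(m["tvec"],float).ravel()
    return -R.T@t,R.T@np.r_[u,1]
def at_z(cam,px,z):
    o,d=ray(cam,px);return o+d*(z-o[2])/d[2]
def tri(a):
    A=0;b=0
    for c,p in a:
        o,d=ray(c,p);d=d/np.linalg.norm(d);P=np.eye(3)-np.outer(d,d);A=A+P;b=b+P@o
    return np.linalg.solve(A,b)
def proj(cam,X):
    m=cams.camera_model(cam);f=200/np.tan(np.radians(m["vfov"])/2)
    R=cv2.Rodrigues(np.array(m["rvec"],float))[0];c=R@np.array(X)+np.array(m["tvec"],float).ravel()
    u=c[:2]/c[2];u=u*(1+m["k1"]*(u@u));return u*f+[m["cx"],m["cy"]]
def snap(c,name):
    im=cams.snapshot(c);cv2.imwrite(f"pics/{name}.png",im[:,:,::-1]);return im
E
python3 - <<'E'
from h import *
print(manip.tip_reach,manip.sense()["tool_rot"],manip.sense()["force"])
Z=dict(pack=0,rocker_press=.087,handset=0,bar_key_top=.044,large_key_top=.044,small_key_top=.04,wax_jar_mid=.0275,gouge_mid=.01,mallet_mid=.041)
ims=[snap(c,c+"0") for c in("scene","side")]
for l,z in Z.items():
    P=[]
    for c in("scene","side"):
        r=cams.spot_point(l,c)
        for k in r[:2]: print(l,c,round(k["score"],2),np.round(k["at"]),np.round(at_z(c,k["at"],z),3))
        if r:P.append((c,r[0]["at"]))
    if len(P)==2:print("   tri",np.round(tri(P),3))
cv2.imwrite("pics/both.png",cv2.resize(np.vstack(ims)[:,:,::-1],(480,600)))
E
```

```text
0.0726 [ 9.88560337e-01  1.50821854e-01  4.32232339e-05 -1.10768782e-03] [0.12283389 0.24020335 0.59363803]
pack scene 0.97 [353. 165.] [0.546 0.172 0.   ]
pack side 0.68 [334. 311.] [0.547 0.168 0.   ]
   tri [0.547 0.17  0.003]
rocker_press scene 0.79 [363. 140.] [0.563 0.177 0.087]
rocker_press scene 0.21 [225. 310.] [ 0.546 -0.262  0.087]
rocker_press side 0.56 [323. 264.] [0.564 0.17  0.087]
   tri [0.564 0.174 0.09 ]
handset scene 0.83 [263. 323.] [ 0.585 -0.229  0.   ]
handset scene 0.17 [224. 310.] [ 0.51  -0.246  0.   ]
handset side 0.76 [353. 178.] [ 0.582 -0.23   0.   ]
   tri [ 0.583 -0.229 -0.   ]
bar_key_top side 0.71 [379. 159.] [ 0.526 -0.249  0.044]
large_key_top scene 0.89 [299. 312.] [ 0.641 -0.19   0.044]
large_key_top side 0.53 [325. 164.] [ 0.639 -0.197  0.044]
   tri [ 0.64  -0.191  0.047]
small_key_top scene 0.61 [265. 314.] [ 0.591 -0.223  0.04 ]
small_key_top side 0.6 [351. 163.] [ 0.587 -0.226  0.04 ]
   tri [ 0.589 -0.223  0.041]
wax_jar_mid scene 0.64 [368. 235.] [0.665 0.015 0.028]
wax_jar_mid side 0.8 [283. 222.] [0.67  0.011 0.028]
   tri [0.667 0.014 0.031]
gouge_mid scene 0.64 [276. 202.] [ 0.46  -0.005  0.01 ]
gouge_mid side 0.62 [400. 234.] [ 0.464 -0.023  0.01 ]
   tri [ 0.465 -0.01   0.02 ]
mallet_mid scene 0.69 [373. 273.] [ 0.715 -0.058  0.041]
mallet_mid side 0.65 [273. 194.] [ 0.711 -0.054  0.041]
   tri [ 0.713 -0.058  0.038]
```

View pics/scene0.png

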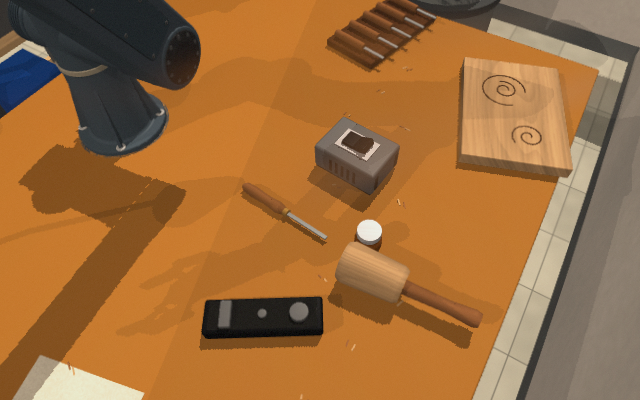

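View pics/side0.png

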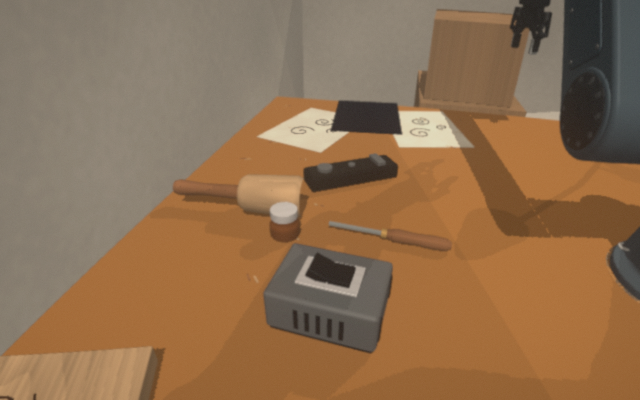

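The scene picture shows the pack at (357,150) with its rocker at (357,143). The handset has its bar key at (224,314), small key at (262,313) and large key at (299,312). The jar, mallet and gouge lie between the two boxes. The side picture agrees, with the pack's rocker at (330,270). I'll close the fingers and move above the pack for a wrist view.

Emit:
drive_tool(linear=[[27,-29,0],[27,-29,0],[27,-29,0],[27,-29,0],[27,-29,0],[27,-29,0],[27,-29,0],[27,-29,0],[27,-29,0],[27,-29,0],[27,-29,0],[27,-29,0],[27,-29,0],[27,-29,0],[27,-29,0],[27,-29,0],[27,-29,0],[27,-29,0],[27,-29,0],[27,-29,0]], rot=[[0,0,0],[0,0,0],[0,0,0],[0,0,0],[0,0,0],[0,0,0],[0,0,0],[0,0,0],[0,0,0],[0,0,0],[0,0,0],[0,0,0],[0,0,0],[0,0,0],[0,0,0],[0,0,0],[0,0,0],[0,0,0],[0,0,0],[0,0,0]], hand=[0,0,0,0,0,0,0,0,0,0,0,0,0,0,0,0,0,0,0,0])

```text
t: 2.67
tcp_pos: [0.5446, 0.1373, 0.3]
tool_rot: [0.99, 0.143, 0.005, 0.01]
force: [1.1, -0.8, 0.0]
finger_gap: 0.001
```

```bash
cat > look.py <<'E'
import sys
from h import *
from scipy.spatial.transform import Rotation as Ro
s=manip.sense();R=Ro.from_quat(s["tool_rot"]).as_matrix()
print(s["t"],np.round(s["tcp_pos"],4),"gap",s["finger_gap"],"F",np.round(s["force"],1));print(np.round(R,3))
c,_=ray("wrist",(320,200));print("cam",np.round(c,3))
snap("wrist",sys.argv[1])
for a in sys.argv[2:]:
    l,z=a.split(":")
    for k in cams.spot_point(l,"wrist")[:2]:
        print(l,round(k["score"],2),np.round(k["at"],1),np.round(at_z("wrist",k["at"],float(z)),4))
E
python3 look.py w1 pack:0 rocker_press:.087
```

```text
2.6667 [0.5446 0.1373 0.3   ] gap 0.0005935036005528324 F [ 1.1 -0.8  0. ]
[[ 0.959  0.282  0.012]
 [ 0.283 -0.959 -0.019]
 [ 0.006  0.021 -1.   ]]
cam [0.622 0.162 0.371]
pack 0.93 [281.5 157.7] [0.5533 0.1773 0.    ]
rocker_press 0.8 [283.1 159. ] [0.5669 0.1698 0.087 ]
```

View pics/w1.png

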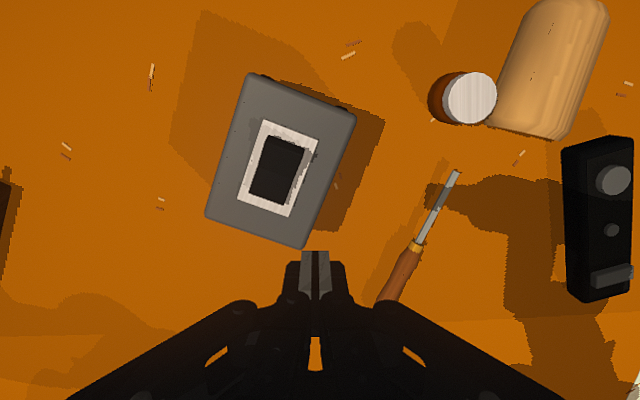

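The wrist picture shows the pack's top face with corners near (248,74), (356,112), (303,248) and (205,215). The black rocker spans about (265,135) to (290,205). I'll fit the pack's pose from the top-face mask.

```bash
python3 - <<'E'
from h import *
im=cv2.imread("pics/w1.png")
C=[(247,73),(356,112),(304,249),(204,216)]
W=np.array([at_z("wrist",p,.07) for p in C]);print(np.round(W,4));print("centre",np.round(W.mean(0),4),"sides",[round(np.linalg.norm(W[i]-W[(i+1)%4]),4) for i in range(4)])
for i,j in((3,0),(2,1)):
    d=W[j]-W[i];print("yaw",np.degrees(np.arctan2(d[1],d[0])))
# white plate and black rocker
hsv=cv2.cvtColor(im,cv2.COLOR_BGR2HSV)
roi=np.zeros(im.shape[:2],np.uint8);roi[110:225,225:330]=1
for n,m,z in(("plate",(hsv[...,2]>150)&(hsv[...,1]<90),.07),("rocker",hsv[...,2]<60,.082)):
    m=(m&(roi>0)).astype(np.uint8);k,l,st,_=cv2.connectedComponentsWithStats(m);b=1+st[1:,4].argmax()
    c=cv2.findContours((l==b).astype(np.uint8),0,2)[0][0]
    P=np.float32([at_z("wrist",p,z)[:2]*1000 for p in c[:,0].astype(float)]);print(n,st[b],cv2.minAreaRect(P))
E
```

```text
[[0.6283 0.2203 0.07  ]
 [0.6242 0.1176 0.07  ]
 [0.4782 0.1251 0.07  ]
 [0.4856 0.2317 0.07  ]]
centre [0.5541 0.1737 0.07  ] sides [np.float64(0.1028), np.float64(0.1462), np.float64(0.1068), np.float64(0.1432)]
yaw -4.580202858734888
yaw -2.966428023746218
plate [ 237  119   81   98 1989] ((551.2623291015625, 174.17123413085938), (54.072208404541016, 82.28672790527344), 85.11888885498047)
rocker [ 249  135   56   70 2341] ((553.57080078125, 173.6753387451172), (35.82224655151367, 57.879127502441406), 85.2347183227539)
```

```bash
python3 - <<'E'
import cv2
a=cv2.imread("pics/w1.png")[60:260,190:370];b=cv2.imread("pics/side0.png")[240:350,260:400]
a=cv2.resize(a,(400,444),interpolation=2);b=cv2.resize(b,(400,314),interpolation=2)
b=cv2.copyMakeBorder(b,0,130,0,0,0);cv2.imwrite("pics/c1.png",cv2.hconcat([a,b]))
E
```

```text
(no output)
```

View pics/c1.png

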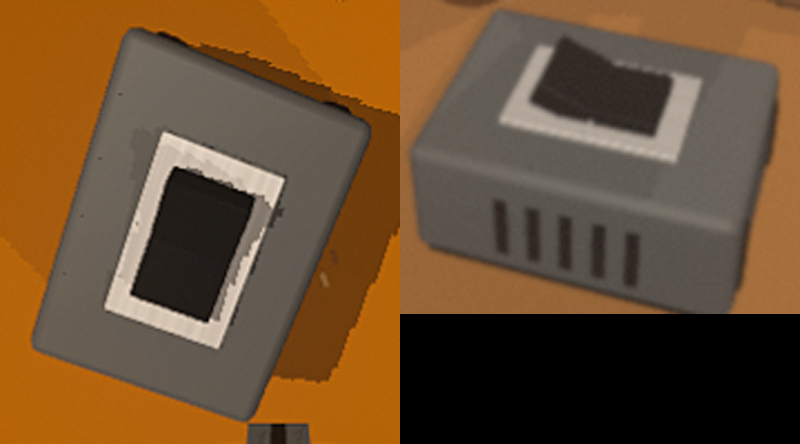

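The crop confirms that the raised half is the one facing +x, at the upper end in the wrist view. The pack is at (0.552, 0.174) with a yaw of -4.8°, and the rocker measures 58 x 36 mm as expected. The press spot is therefore about (0.569, 0.172). I'll turn the tool to line up with it.

Emit:
drive_tool(linear=[[0,0,10],[0,0,10],[0,0,10],[0,0,0]], rot=[[0,0,7],[0,0,7],[0,0,7],[0,0,0]], hand=[0,0,0,0])

```text
t: 3.15
tcp_pos: [0.5435, 0.1346, 0.2693]
tool_rot: [0.999, -0.044, 0.006, 0.01]
force: [-1.1, -0.5, -0.9]
finger_gap: 0.0
```

```bash
cat > go.py <<'E'
import sys
from h import *
from scipy.spatial.transform import Rotation as Ro
x,y,ztip,yaw=map(float,sys.argv[1:5])
s=manip.sense();R=Ro.from_quat(s["tool_rot"])
D=Ro.from_euler("z",yaw,degrees=True)*Ro.from_euler("x",180,degrees=True)
p=np.array(s["tcp_pos"]);tip=p+R.apply([0,0,manip.tip_reach])
print("t",s["t"],"tip",np.round(tip,4),"F",np.round(s["force"],1))
print("shift mm (tool)",np.round(R.inv().apply(np.array([x,y,ztip+manip.tip_reach])-p)*1000,1),"rot deg",np.round(np.degrees((R.inv()*D).as_rotvec()),2))
E
python3 go.py .569 .1725 .11 -4.8
```

```text
t 3.15 tip [0.5444 0.1332 0.1967] F [-1.1 -0.5 -0.9]
shift mm (tool) [ 20.9 -41.6  86.2] rot deg [ 1.11 -0.76 -0.29]
```

Emit:
drive_tool(linear=[[5,-10,20],[5,-10,20],[5,-10,20],[5,-10,20],[0,0,0]], rot=[[1.1,-0.8,-0.3],[0,0,0],[0,0,0],[0,0,0],[0,0,0]], hand=[0,0,0,0,0])

```text
t: 3.57
tcp_pos: [0.5677, 0.1664, 0.1904]
tool_rot: [0.999, -0.038, 0.001, 0.001]
force: [-0.3, 0.7, 0.3]
finger_gap: -0.002
```

```bash
python3 go.py .569 .1725 .095 -4.8; python3 look.py w2 rocker_press:.087 pack:0
```

```text
t 3.5667 tip [0.5678 0.1663 0.1178] F [-0.3  0.7  0.3]
shift mm (tool) [ 0.8 -6.2 22.8] rot deg [ 0.05 -0.1   0.43]
3.5667 [0.5677 0.1664 0.1904] gap -0.0021865862352122875 F [-0.3  0.7  0.3]
[[ 0.997 -0.076  0.002]
 [-0.076 -0.997 -0.001]
 [ 0.002  0.001 -1.   ]]
cam [0.649 0.161 0.261]
rocker_press 0.94 [304.5 241.9] [0.567  0.1725 0.087 ]
pack 0.59 [310.8 215.6] [0.5519 0.171  0.    ]
```

View pics/w2.png

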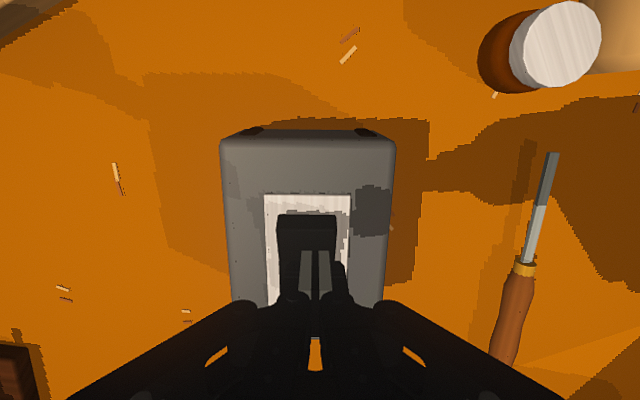

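Wrist picture: the fingers hang just short of the raised half (rocker columns 278–335, rows 215–250), and the two estimates agree to 2 mm. I'll correct y and then press.

Emit:
drive_tool(linear=[[1,-6,10],[0,0,8],[0,0,5],[0,0,4],[0,0,4],[0,0,3],[0,0,2],[0,0,0]], rot=[[0,0,0.4],[0,0,0],[0,0,0],[0,0,0],[0,0,0],[0,0,0],[0,0,0],[0,0,0]], hand=[0,0,0,0,0,0,0,0])

```text
t: 4.38
tcp_pos: [0.5733, 0.1701, 0.1612]
tool_rot: [0.999, -0.043, 0.009, -0.0]
force: [0.3, 0.1, 1.4]
finger_gap: 0.002
```

```bash
python3 go.py .569 .1725 .080 -4.8
```

```text
t 4.3833 tip [0.5746 0.17   0.0887] F [0.3 0.1 1.4]
shift mm (tool) [-4.6 -2.1  8.6] rot deg [-0.05 -1.08 -0.09]
```

Emit:
drive_tool(linear=[[-4,-2,0],[0,0,2],[0,0,2],[0,0,2],[0,0,0]], rot=[[0,-1,0],[0,0,0],[0,0,0],[0,0,0],[0,0,0]], hand=[0,0,0,0,0])

```text
t: 4.8
tcp_pos: [0.5705, 0.1725, 0.1562]
tool_rot: [0.999, -0.042, 0.002, -0.0]
force: [0.0, 0.4, 0.5]
finger_gap: -0.0
```

```bash
python3 go.py .569 .1725 .080 -4.8
```

```text
t 4.8 tip [0.5708 0.1726 0.0836] F [0.  0.4 0.5]
shift mm (tool) [-1.5  0.2  3.6] rot deg [-0.06 -0.21 -0.05]
```

Emit:
drive_tool(linear=[[-1,0,2],[0,0,2],[0,0,2],[0,0,2]], rot=[[0,0,0],[0,0,0],[0,0,0],[0,0,0]], hand=[0,0,0,0])

```text
t: 5.13
tcp_pos: [0.571, 0.1725, 0.1524]
tool_rot: [0.999, -0.042, 0.004, -0.0]
force: [-3.4, -1.6, 20.7]
finger_gap: -0.003
```

```bash
python3 go.py .569 .1725 .080 -4.8
```

```text
t 5.1333 tip [0.5716 0.1726 0.0798] F [-3.4 -1.6 20.7]
shift mm (tool) [-2.   0.2 -0.3] rot deg [-0.07 -0.45 -0.03]
```

The tip stopped at 79.8 mm under 20 N, which matches the given end height of 80 mm. I'll lift and check.

Emit:
drive_tool(linear=[[0,0,0],[0,0,-15],[0,0,-30],[0,0,-35],[0,0,-35],[0,0,0]], rot=[[0,0,0],[0,0,0],[0,0,0],[0,0,0],[0,0,0],[0,0,0]], hand=[0,0,0,0,0,0])

```text
t: 5.63
tcp_pos: [0.5647, 0.1728, 0.2661]
tool_rot: [0.999, -0.043, -0.007, -0.0]
force: [1.2, -0.2, 0.4]
finger_gap: -0.001
```

```bash
python3 - <<'E'
from h import *
s=snap("side","side1");w=snap("wrist","w3")
im=np.hstack([cv2.resize(w,(400,250)),cv2.resize(s[230:355,240:440],(400,250),interpolation=2)])
cv2.imwrite("pics/c2.png",im[:,:,::-1])
E
python3 go.py .6 -.19 .22 27.5
```

```text
t 5.7333 tip [0.5603 0.1723 0.1885] F [ 0.1 -0.2 -0.4]
shift mm (tool) [ 68.1 357.8 -32.2] rot deg [ -0.23   1.29 -32.39]
```

View pics/c2.png

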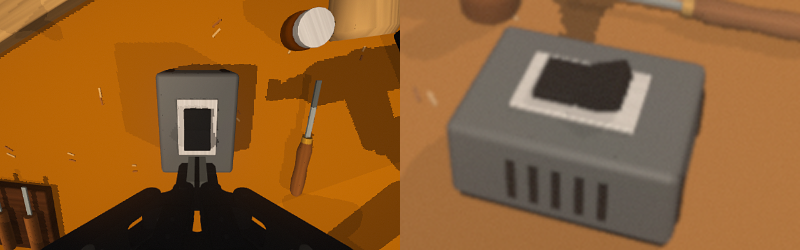

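The side crop shows the +x half level and the other half up, so the switch has gone over and the pack hasn't visibly moved. Next is the handset, bar end first.

Emit:
drive_tool(linear=[[0,0,-30],[0,38,0],[0,38,0],[0,38,0],[0,38,0],[0,38,0],[0,38,0],[0,38,0],[0,38,0],[0,38,0],[0,38,0],[0,38,0],[0,0,0],[0,0,0],[0,0,0],[0,0,0],[0,0,0],[0,0,0]], rot=[[0,0,0],[0,0,0],[0,0,0],[0,0,0],[0,0,0],[0,0,0],[0,0,0],[0,0,0],[0,0,0],[0,0,0],[0,0,0],[0,0,0],[0,0,-6.5],[0,0,-6.5],[0,0,-6.5],[0,0,-6.5],[0,0,-6.5],[0,0,0]], hand=[0,0,0,0,0,0,0,0,0,0,0,0,0,0,0,0,0,0])

```text
t: 7.23
tcp_pos: [0.5055, -0.2554, 0.2479]
tool_rot: [0.966, 0.252, -0.043, -0.031]
force: [-0.5, 0.4, -0.3]
finger_gap: 0.002
```

```bash
python3 go.py .527 -.252 .08 27.5; python3 look.py w4 bar_key_top:.044 large_key_top:.044 small_key_top:.04 handset:0
```

```text
t 7.2333 tip [ 0.4983 -0.2526  0.1757] F [-0.5  0.4 -0.3]
shift mm (tool) [26.7 15.3 92.8] rot deg [-4.62  3.91  1.69]
7.2333 [ 0.5055 -0.2554  0.2479] gap 0.0017123257848489345 F [-0.5  0.4 -0.3]
[[ 0.87   0.484 -0.098]
 [ 0.489 -0.871  0.039]
 [-0.067 -0.082 -0.994]]
cam [ 0.583 -0.218  0.312]
bar_key_top 0.88 [350.3 153.4] [ 0.5316 -0.2562  0.044 ]
small_key_top 0.58 [348.3  76.1] [ 0.585  -0.2238  0.04  ]
handset 0.95 [348.3  75.1] [ 0.5862 -0.2244  0.    ]
```

View pics/w4.png

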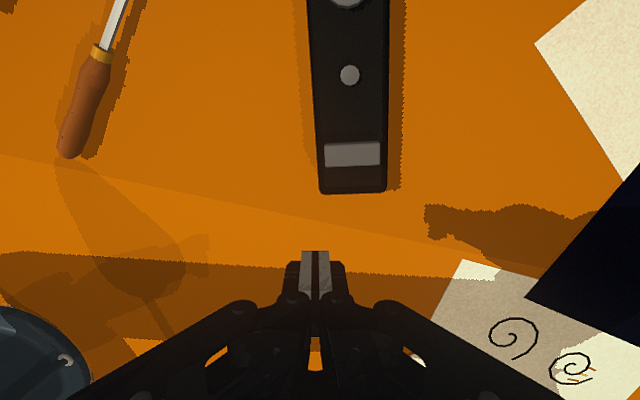

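The wrist picture shows the bar key at (352,155), the small key at (350,76) and the edge of the large key at (348,0). Bar-to-small spacing comes out at 62.5 mm (64 given) and the yaw at about 31°. I'll level the tool and approach the bar key.

Emit:
drive_tool(linear=[[10,0,0],[10,5,15],[6,3,20],[0,0,20],[0,0,0]], rot=[[-4.6,3.9,-1.6],[0,0,0],[0,0,0],[0,0,0],[0,0,0]], hand=[0,0,0,0,0])

```text
t: 7.9
tcp_pos: [0.5361, -0.2496, 0.195]
tool_rot: [0.965, 0.262, 0.006, 0.004]
force: [-0.3, 0.2, -0.7]
finger_gap: 0.001
```

```bash
python3 go.py .5315 -.256 .06 30.8; python3 look.py w5 bar_key_top:.044 large_key_top:.044 small_key_top:.04
```

```text
t 7.9 tip [ 0.5371 -0.25    0.1224] F [-0.3  0.2 -0.7]
shift mm (tool) [-7.8  2.5 62.4] rot deg [ 0.67 -0.52 -0.46]
7.9 [ 0.5361 -0.2496  0.195 ] gap 0.0006004502887666959 F [-0.3  0.2 -0.7]
[[ 0.863  0.505  0.014]
 [ 0.505 -0.863 -0.005]
 [ 0.009  0.012 -1.   ]]
cam [ 0.606 -0.208  0.266]
bar_key_top 0.87 [318.4 222.9] [ 0.5335 -0.2585  0.044 ]
large_key_top 0.57 [313.   37.4] [ 0.6421 -0.1914  0.044 ]
small_key_top 0.63 [315.2 139.4] [ 0.5867 -0.226   0.04  ]
```

Emit:
drive_tool(linear=[[-8,4,20],[0,0,20],[0,0,10],[0,0,5],[0,0,0]], rot=[[0.7,-0.5,-0.8],[0,0,0],[0,0,0],[0,0,0],[0,0,0]], hand=[0,0,0,0,0])

```text
t: 8.52
tcp_pos: [0.537, -0.2622, 0.1499]
tool_rot: [0.963, 0.268, 0.007, 0.009]
force: [-0.6, -0.0, -0.3]
finger_gap: -0.001
```

```bash
python3 go.py .533 -.258 .044 31.3
```

```text
t 8.5167 tip [ 0.5383 -0.2631  0.0774] F [-0.6 -0.  -0.3]
shift mm (tool) [-1.6 -6.3 33.2] rot deg [ 1.17 -0.5  -0.17]
```

Emit:
drive_tool(linear=[[-1.6,-6,10],[0,0,10],[0,0,0]], rot=[[1.2,-0.5,0],[0,0,0],[0,0,0]], hand=[0,0,0])

```text
t: 8.77
tcp_pos: [0.5335, -0.2583, 0.1308]
tool_rot: [0.963, 0.268, 0.001, 0.001]
force: [-0.9, -0.7, -0.6]
finger_gap: -0.002
```

```bash
python3 go.py .533 -.258 .044 31.3
```

```text
t 8.7667 tip [ 0.5336 -0.2584  0.0582] F [-0.9 -0.7 -0.6]
shift mm (tool) [-0.3 -0.6 14.2] rot deg [ 0.1  -0.06 -0.18]
```

Now directly above the bar key. I'll press in small steps, since full travel puts the tip at 38 mm.

Emit:
drive_tool(linear=[[0,0,5],[0,0,4],[0,0,3],[0,0,2],[0,0,2],[0,0,2],[0,0,2]], rot=[[0,0,0],[0,0,0],[0,0,0],[0,0,0],[0,0,0],[0,0,0],[0,0,0]], hand=[0,0,0,0,0,0,0])

```text
t: 9.35
tcp_pos: [0.534, -0.2582, 0.1105]
tool_rot: [0.963, 0.269, 0.001, 0.001]
force: [-2.6, 2.0, 23.4]
finger_gap: 0.0
```

```bash
python3 go.py .533 -.258 .038 31.3
```

```text
t 9.35 tip [ 0.5342 -0.2584  0.0379] F [-2.6  2.  23.4]
shift mm (tool) [-0.8 -0.7 -0.1] rot deg [ 0.16 -0.07 -0.14]
```

The bar key bottomed at 37.9 mm under 23 N. I'll lift straight up and move along to the large key.

Emit:
drive_tool(linear=[[0,0,0],[0,0,-5],[0,0,-15],[0,0,-20],[0,0,0],[30,0,0],[35,0,0],[35,0,0],[28,0,0],[0,0,0]], rot=[[0,0,0],[0,0,0],[0,0,0],[0,0,0],[0,0,0],[0,0,0],[0,0,0],[0,0,0],[0,0,0],[0,0,0]], hand=[0,0,0,0,0,0,0,0,0,0])

```text
t: 10.18
tcp_pos: [0.6467, -0.1918, 0.1511]
tool_rot: [0.964, 0.265, 0.002, 0.001]
force: [0.4, -0.1, -0.5]
finger_gap: -0.0
```

```bash
python3 go.py .6422 -.1915 .054 31.3; python3 look.py w6 large_key_top:.044
python3 - <<'E'
from h import *
s=snap("scene","scene2");d=snap("side","side2")
for c in("scene","side"):
  for l,z in(("bar_key_top",.038),("large_key_top",.044)):
    for k in cams.spot_point(l,c)[:1]:print(c,l,round(k["score"],2),np.round(at_z(c,k["at"],z),4))
im=np.hstack([cv2.resize(s[270:360,180:350],(400,212),interpolation=2),cv2.resize(d[130:210,280:431],(400,212),interpolation=2)])
cv2.imwrite("pics/c3.png",im[:,:,::-1])
E
```

```text
t 10.1833 tip [ 0.6471 -0.1919  0.0785] F [ 0.4 -0.1 -0.5]
shift mm (tool) [-3.8 -2.6 24.5] rot deg [ 0.22 -0.17 -0.53]
10.1833 [ 0.6467 -0.1918  0.1511] gap -0.0004903624123036439 F [ 0.4 -0.1 -0.5]
[[ 0.859  0.512  0.005]
 [ 0.512 -0.859 -0.002]
 [ 0.003  0.004 -1.   ]]
cam [ 0.716 -0.15   0.221]
large_key_top 0.57 [303.8 248.4] [ 0.6332 -0.1906  0.044 ]
scene bar_key_top 0.86 [ 0.5309 -0.2582  0.038 ]
scene large_key_top 0.65 [ 0.529  -0.2558  0.044 ]
side bar_key_top 0.61 [ 0.5337 -0.2449  0.038 ]
side large_key_top 0.49 [ 0.6381 -0.1959  0.044 ]
```

View pics/c3.png

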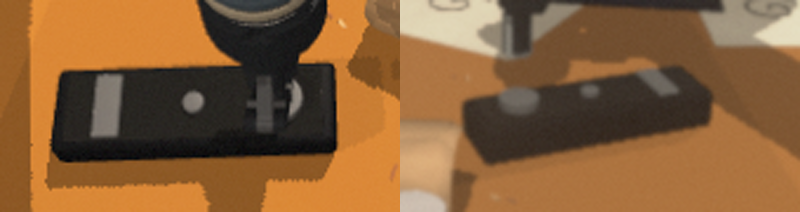

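The crops show the bar key down, almost flush with the case, and the handset where it was. The fingers are above the large key. The wrist network's new point there is partly hidden by the fingers, so I'm keeping the earlier unobstructed fit of (0.642, -0.1915).

Emit:
drive_tool(linear=[[-4,-2.6,10],[0,0,10],[0,0,0]], rot=[[0,0,-0.5],[0,0,0],[0,0,0]], hand=[0,0,0])

```text
t: 10.83
tcp_pos: [0.6355, -0.1972, 0.1314]
tool_rot: [0.964, 0.265, -0.0, 0.001]
force: [-0.8, 1.4, -0.0]
finger_gap: -0.005
```

```bash
python3 go.py .6422 -.1915 .044 31.3
```

```text
t 10.8333 tip [ 0.6355 -0.1973  0.0588] F [-0.8  1.4 -0. ]
shift mm (tool) [ 8.7 -1.5 14.8] rot deg [ 0.07  0.05 -0.51]
```

Emit:
drive_tool(linear=[[8,-1.5,0],[0,0,3],[0,0,0],[0,0,0]], rot=[[0,0,-0.5],[0,0,0],[0,0,0],[0,0,0]], hand=[0,0,0,0])

```text
t: 11.17
tcp_pos: [0.6423, -0.1922, 0.128]
tool_rot: [0.963, 0.269, -0.0, 0.001]
force: [0.4, -0.7, -0.9]
finger_gap: -0.0
```

```bash
python3 go.py .6422 -.1915 .044 31.3
```

```text
t 11.1667 tip [ 0.6423 -0.1923  0.0554] F [ 0.4 -0.7 -0.9]
shift mm (tool) [ 0.3 -0.7 11.4] rot deg [ 0.06  0.04 -0.07]
```

Emit:
drive_tool(linear=[[0,0,5],[0,0,4],[0,0,2],[0,0,2],[0,0,2],[0,0,2],[0,0,2]], rot=[[0,0,0],[0,0,0],[0,0,0],[0,0,0],[0,0,0],[0,0,0],[0,0,0]], hand=[0,0,0,0,0,0,0])

```text
t: 11.75
tcp_pos: [0.6434, -0.1923, 0.1105]
tool_rot: [0.963, 0.269, 0.001, 0.002]
force: [-4.2, 1.3, 18.8]
finger_gap: -0.003
```

```bash
python3 go.py .6422 -.1915 .038 31.3
```

```text
t 11.75 tip [ 0.6435 -0.1925  0.0379] F [-4.2  1.3 18.8]
shift mm (tool) [-0.6 -1.3 -0.1] rot deg [ 0.19 -0.03 -0.03]
```

The large key is fully down, at 37.9 mm under 19 N. I'll lift clear, back away from the camera's view and check.

Emit:
drive_tool(linear=[[0,0,0],[0,0,-5],[0,0,-15],[0,0,-30],[0,0,-30],[0,0,-30],[0,0,-30],[-30,0,0],[-35,0,0],[-35,0,0],[-30,0,0],[-30,0,0],[0,0,0],[0,0,0]], rot=[[0,0,0],[0,0,0],[0,0,0],[0,0,0],[0,0,0],[0,0,0],[0,0,0],[0,0,0],[0,0,0],[0,0,0],[0,0,0],[0,0,0],[0,0,0],[0,0,0]], hand=[0,0,0,0,0,0,0,0,0,0,0,0,0,0])

```text
t: 12.92
tcp_pos: [0.5031, -0.2777, 0.2579]
tool_rot: [0.962, 0.271, 0.003, 0.004]
force: [1.0, -0.0, -0.2]
finger_gap: 0.002
```

```bash
python3 go.py .6422 -.1915 .038 31.3; python3 - <<'E'
from h import *
w=snap("wrist","w7");d=snap("side","side3")
im=np.vstack([np.hstack([cv2.resize(w,(400,250)),cv2.resize(d,(400,250))]),np.hstack([cv2.resize(d[140:200,290:410],(400,200),interpolation=2),cv2.resize(d[240:300,270:390],(400,200),interpolation=2)])])
cv2.imwrite("pics/c4.png",im[:,:,::-1])
for l,z in(("bar_key_top",.038),("large_key_top",.044),("small_key_top",.04)):
    for k in cams.spot_point(l,"wrist")[:1]:print(l,round(k["score"],2),np.round(at_z("wrist",k["at"],z),4))
E
```

```text
t 12.9167 tip [ 0.5036 -0.2781  0.1853] F [ 1.  -0.  -0.2]
shift mm (tool) [163.2  -2.3 147.8] rot deg [ 0.56 -0.18  0.18]
bar_key_top 0.86 [ 0.5339 -0.2555  0.038 ]
small_key_top 0.64 [ 0.5868 -0.2208  0.04  ]
```

View pics/c4.png

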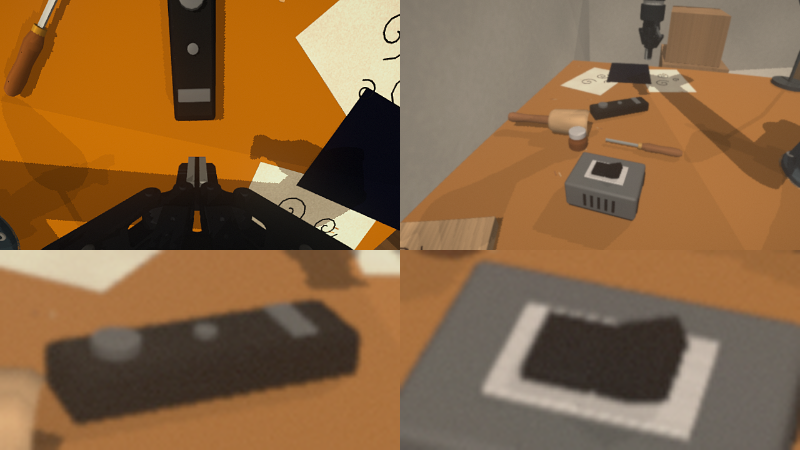

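The side crops show the rocker on with its +x half level, the bar key down, and the large and small keys up. Nothing has shifted and the robot is clear, so I'm handing the job in.

```bash
python3 -c "
from h import *
order.sign_off()"
```

```text
the job is handed in; nothing more can be done
```

I pressed all three controls in the order asked and handed the job in at about 13 s of robot time; the sign-off gives no verdict.

| Control | Where the fingertips stopped | Expected | Force at the stop |
|---|---|---|---|
| Rocker, raised half | 79.8 mm | 80 mm | about 21 N |
| Bar key | 37.9 mm | 38 mm | about 23 N |
| Large round key | 37.9 mm | 38 mm | about 19 N |

- **Last pictures:** the rocker's +x half is level and the other half is up. The bar key stayed down and the large key sprang back.
- **Left alone:** the small key was never pressed. The boxes, jar, gouge and mallet show no visible shift, and the gripper ended well clear of everything.
- **Checks that disagreed:**
  - Just before the last press, the wrist network put the large key 9 mm off and the scene network took the bar key for it. The fingers partly hid the large key, so I used the earlier clear-view position.
  - In the final wrist picture the network did not report the large key, so its return is confirmed only by eye.

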